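Release the cam lock and push the dish tray home on the imaging stage

TASK

On the low imaging stage, push the cam lock's lever round until the cam is at its low point, with the lever lined up over the white index line; then push the dish tray forward along its rails until it is fully home against the end stops. This is fingertip work: do not lift the tray, do not force it against the cam, leave the other things on the bench where they stand, and finish with the hand clear.

Things in the scene. Friction and masses are not known exactly. Their poses are not given: they have to be found in the camera images.
- stage: Low imaging stage, white box with black deck, 300 (x) x 200 x 40 mm high, fixed to the bench, placed and turned differently each time. Origin: centre of its underside. Its x is forward (the way the tray slides), y left, z up. Deck top 40 mm over the bench. Focus knobs on its long sides at x = -60 mm stick out 34 mm, below deck level, to look at only.
- tray: Dish tray (follower slide), loose on the deck between the rails, 0.21-0.39 kg: aluminium slab 90 x 90 x 22 mm tall, steel nose 36 mm wide and 18 tall reaching 20 mm beyond its front face, covered dish 62 mm across fixed on top up to 38 mm over the deck. Origin: centre of the slab's underside; x forward. Starts 33 to 53 mm behind tray_home. Needs about 2-5 N to slide.
- tray_rear (a point): Middle of the tray's flat rear face (90 mm wide, 22 mm tall), 45 mm behind the tray's origin and 11 mm above the deck: the place to push it forward. Fully home it is at stage x = -62 mm.
- tray_home (a point): Point on the deck where the tray's origin lies when fully home: stage x = -17, y = 0, z = 40 mm. Rails 12 mm wide, 20 mm tall on the deck run from stage x = -140 to +33 mm, inner faces at y = +-46.5 mm (1.5 mm clear of the tray), open at the rear; small stops at their front ends, rear faces at x = +28 mm, 20 mm tall, catch the slab's front corners when home.
- cam (a joint): Cam angle, rad. 0 = low point: the cam's low side faces the tray's nose, the lever points to stage +y (left). Positive = clockwise from above: the lever points along (sin q, cos q) in stage x, y. Starts 1.7 to 2.5, the cam then bars the nose. Turns from -0.5 to 2.9, stays where left, no catch or stop at 0. Turn it down to 0 counter-clockwise, by way of the front; about 2.7 N at the post.
- cam_axis (a point): On the cam's upright pivot, at the lever's top face: stage x = 70, y = 0, 72 mm above the bench. The cam is a steel disc of 35 mm radius, its centre 15 mm off the pivot (high side 50 mm, low side 20 mm from the pivot), 4 to 20 mm above the deck. At the low point it stands 2 mm clear of the nose of a tray that is fully home.
- cam_post (a point): Centre of the top of the black round post on the lever: 16 mm across, 40 mm tall (72 to 112 mm above the bench), 82 mm from the pivot; turns with the cam. The lever is an aluminium bar 16 mm wide, 8 mm thick, 64 to 72 mm above the bench, its end 90 mm from the pivot.
- index_line (a point): Middle of the white index line on the deck, 22 x 4 mm along stage y, at stage x = 70, y = 87, z = 40 mm. At the low point the lever lies over it.
- bottle: Bystander: amber bottle, 54 mm across, 125 mm tall, standing on the bench; origin at the centre of its underside.
- pot: Bystander: white lidded pot, 52 mm across, 55 mm tall, standing on the bench; origin at the centre of its underside.
- objective: Bystander: steel microscope objective, 38 mm across, 46 mm tall, standing nose up on the bench; origin at the centre of its underside.
There are look-alikes about, which are no part of the job. Of the things that look like the tray, the largest one is meant.

How it is judged:
On the way, in this order (a step that is already met when the one before it is completed fails the run):
1. the cam is turned to its low point while the tray is still back from home (value of joint cam between -0.3 and 0.3 rad and x of tray in the frame of stage below -0.025 m), for 0.2 s.
2. the tray is pushed fully home (x of tray in the frame of stage above -0.02 m and z of tray in the frame of stage below 0.044 m and horizontal distance between tray and tray_home below 0.005 m), for 0.2 s.
At the end, for the whole second after the job is handed in: The cam is within 0.3 rad of its low point (lever over the index line), and the tray lies flat on the deck, at rest, within 3 mm of the end stops (all of step 2 and value of joint cam between -0.3 and 0.3 rad and linear speed of tray below 0.01 m/s); the robot touches nothing.
It fails at once if the tray is lifted (its underside more than 8 mm above the deck) (height (world z) of tray above 0.048 m).
It fails at once if the tray is forced against the cam (more than 12 N) (contact force between tray and cam above 12 N).
It fails at once if the bottle is moved more than 20 mm or lifted (distance of bottle from where it was at the start of the episode above 0.02 m).
It fails at once if the pot is moved more than 20 mm or lifted (distance of pot from where it was at the start of the episode above 0.02 m).
It fails at once if the objective is moved more than 20 mm or lifted (distance of objective from where it was at the start of the episode above 0.02 m).
It also fails if it takes over 54 s, if anything falls off the work surface, if the arm or the gripper's body presses on something with over 40 N, if the wrist force passes 120 N, or if a joint passes its speed limit or range.

ROBOT

A 7-joint arm with a two-finger parallel gripper is mounted at the origin on the work surface. World frame = base frame: x ahead of the robot, y to its left, z up, the work surface at z = 0. Lengths are in m, angles in rad, forces in N, time in s.
With the tool pointing down it reaches from about 0.375 to 0.925 m from the base axis. Payload 3.1 kg.
Tool frame: the origin (TCP) lies at the very end of the fingers, on their centre line; the grasp point (between the pads) lies 19 mm behind it; z points along the fingers, y is the direction in which the jaws open and shut (so a half turn about z gives the same grasp; the last joint's range is limited). The gripper opens to 85 mm and grips with 20 to 120 N. Pads are 22 mm wide; open, the fingers measure 114 mm over their backs; the gripper's body (76 mm by 85 mm) begins 54 mm behind the grasp point. The pads swing forward as they close: fully open they stand 13 mm farther back than shut.
Start: joints at [-1.414, 0.383, 0.044, 1.598, -0.018, 1.161, -0.05], TCP at [0.164, 0.629, 0.231] pointing down, gripper open.
Joint ranges: [-2.61, 2.61], [-0.41, 2.15], [-1.48, 1.57], [0, 2.5], [-1.57, 4.71], [0.05, 1.97], [-2.85, 2.85]. Speed limits (rad/s): [2.79, 2.79, 3.14, 3.14, 3.14, 3.14, 3.14].

INTERFACE

Orientations are given as a unit quaternion [w, x, y, z].
In Python, from workcell import r gives the robot as it stands.
- The arm moves only by the tool drive_tool, never from a script. Its argument "targets" is a list of rows, each a list of 5 numbers: the shift along the world's x, y, z in cm, then the turn about the world's z in degrees, then the opening, from 0 (shut) to 1 (fully open). In form: [[x, y, z, roll, hand], ...]. A call has 1 to 8 rows; each row is the pose to reach, as a shift and turn from the pose commanded when the call began; what a row does not reach only later rows make up. A row lasts 1/8 s, in which the tool goes at most 62.5 mm and 10.7 degrees, less where a joint would pass 70% of its speed; a pose out of reach is approached as far as the arm can. A call with a gripper value outside its range is refused whole. The fingers move at their own pace and stop on an object; "newtons" is the grip in N (left out, the last holds). Time passes only in rows, so rows that repeat a pose let the fingers close. It gives the time, the measured TCP pose, the force and the opening at its end, in the units of the state.
- r.observe(): the state, without advancing time (a new reading comes with each control period).
- r.snapshot(name): name is "side" or "top" or "wrist"; returns (picture, depth): 384x512x3 uint8, red, green, blue; 384x512 float32, m along the optical axis (not along the pixel's ray), 0 where there is no reading.
- r.camera_info(name): a dict with "K" (3x3 intrinsics, pixels), "world_to_cam" (4x4, takes a point from world to camera coordinates); the wrist camera has in their place "hand_eye" (4x4, takes a point from camera to tool coordinates, whose origin is the TCP and whose axes are the flange's). Camera axes: x right, y up, looking along -z (the intrinsics and any distortion apply to the point x, -y, -z); pixel columns grow to the right and rows downward; lengths in m; the calibration is good to about 2 mm. The wrist camera is an equidistant fisheye: a pixel r from the principal point sees the ray r / f radians off the axis. A picture is of the moment at which its call begins: read the wrist's pose just before it. camera_info takes no time and is no camera call.
- r.job_done(): hands the job in, once; it reports no verdict.
Trained networks look in the newest picture that a camera, given by its name, has taken for a name from the list of things; names that differ only in an ending like _2 or _b are one class to them, and where a whole thing is asked for, a point or a joint stands for the part that bears it (a point fixed in the world has none). Each returns a list of dicts, best first, with "confidence" (0 to 1); they miss things now and then, are a little off and sometimes report something else, mostly with a low value. They report only what shows in the picture. A call takes as long as a camera call. They do not tell look-alikes from the thing itself.
- r.cut_out(camera, thing): "mask" (384x512 bool, what is visible of it).
- r.mark_of(camera, thing): "xyz" ([x, y, z] in m, in world coordinates, good to about 4 mm: a listed point, or the origin of a listed thing).
The state is a dict: "time_s": time; "joint_positions": joint angles; "qd": joint speeds; "joint_efforts": joint torques, N m; "ee_pos": TCP position; "orientation": TCP orientation; "ft_force": force on the tool from outside, world axes, zero at the start; "wrist_torque": the same for the moment, N m; "gripper_width": finger opening in m.
Only numpy, scipy, OpenCV 4.12 (cv2) and the standard library are available. Lean on these libraries where they do the work, as an engineer would, in place of code of your own. Each camera call takes 0.05 s, during which the arm holds its last target. There are 200 camera calls.

## Working session

There is one attempt and no reset: what is moved stays moved. The work goes in short steps, Python scripts to look and compute and a tool call to move; the robot and the scene stay as the last step left them, time stands still between calls to the robot, and variables do not carry over. Pictures are saved under pics/ and viewed, about 8 in all and at most 12, crops included, and the job is handed in when it is done.

Besides the shell and the picture viewer there is one more tool, called after "Emit:" as name([rows], argument=value, ...), one row to a line, values as JSON. drive_tool: Moves the arm, as the interface text tells. Its arguments: {"type":"object","properties":{"targets":{"type":"array","items":{"type":"array","items":{"type":"number"}}},"newtons":{"type":"number"}},"required":["targets"]}

```bash
mkdir -p pics
cat > h.py <<'E'
import numpy as np, cv2
from workcell import r
def snap(c,fn):
    p,d=r.snapshot(c); cv2.imwrite('pics/'+fn,p[:,:,::-1]); return p,d
E
python3 - <<'E'
from h import *
a,_=snap('top','top0.png'); b,_=snap('side','side0.png')
for c in('top','side'):
    for t in('stage','tray','tray_rear','tray_home','cam_axis','cam_post','index_line','bottle','pot','objective'):
        try: print(c,t,[(np.round(m['xyz'],3).tolist(),round(m['confidence'],2)) for m in r.mark_of(c,t)])
        except Exception as e: print(c,t,e)
o=r.observe();print(o['time_s'],o['ee_pos'],o['orientation'],o['gripper_width'])
E
```

```text
top stage [([0.558, 0.011, -0.001], 0.75), ([0.55, -0.229, 0.001], 0.42)]
top tray [([0.267, 0.249, -0.0], 0.94), ([0.438, 0.259, -0.002], 0.86), ([0.514, 0.048, 0.044], 0.85)]
top tray_rear [([0.48, 0.082, 0.049], 0.76), ([0.279, 0.279, 0.008], 0.67), ([0.431, 0.232, 0.011], 0.63)]
top tray_home [([0.547, 0.02, 0.042], 0.95)]
top cam_axis [([0.557, 0.012, -0.003], 0.67), ([0.609, -0.036, 0.076], 0.64)]
top cam_post [([0.617, -0.123, 0.116], 0.56), ([0.481, 0.079, 0.052], 0.35)]
top index_line [([0.671, 0.029, 0.041], 0.8)]
top bottle [([0.55, -0.23, 0.001], 0.96)]
top pot [([0.7, 0.111, -0.003], 0.65), ([0.55, -0.228, 0.001], 0.41)]
top objective [([0.679, -0.154, 0.001], 0.53)]
side stage [([0.556, 0.011, 0.001], 0.68), ([0.548, 0.022, 0.041], 0.48)]
side tray [([0.444, 0.259, -0.004], 0.84), ([0.519, 0.05, 0.038], 0.8)]
side tray_rear [([0.428, 0.234, 0.006], 0.81), ([0.479, 0.075, 0.05], 0.62), ([0.279, 0.278, 0.013], 0.59)]
side tray_home [([0.545, 0.022, 0.039], 0.94)]
side cam_axis [([0.548, -0.232, 0.001], 0.55)]
side cam_post [([0.62, -0.118, 0.108], 0.91)]
side index_line [([0.669, 0.025, 0.043], 0.85)]
side bottle [([0.549, -0.231, -0.002], 0.69)]
side pot [([0.706, 0.113, -0.0], 0.63)]
side objective [([0.677, -0.152, 0.004], 0.52)]
1.1 [0.16379593 0.62902777 0.23126601] [-3.53340139e-05  1.27050134e-01  9.91896296e-01  4.63694903e-06] 0.08555151242741622
```

View pics/top0.png

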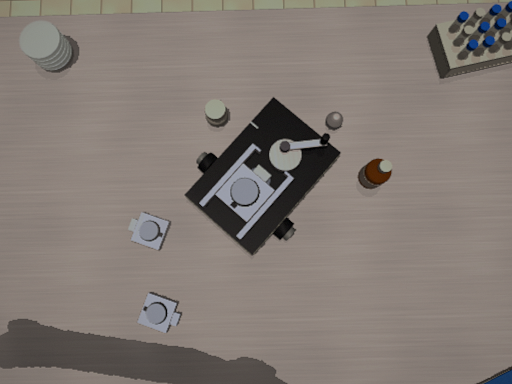

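View pics/side0.png

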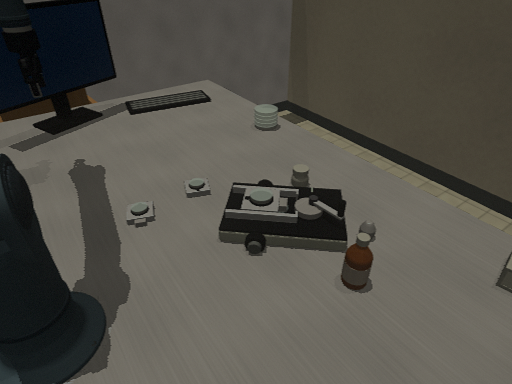

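The trays are at top pixels (244,192), on the stage and the largest, and at (150,231) and (158,313), small ones on the bench. Only the first sits between the rails, and its neighbours are look-alikes. From the marks the stage yaw is about -43°, the cam axis is at (0.608, -0.037) and the post at (0.618, -0.121), so q ≈ 2.27.

I'll take the crop to confirm while starting the approach.

Emit:
drive_tool([
  [2.8, -4.6, 0, -5, 1],
  [5.6, -9.2, 0, -10, 1],
  [8.4, -13.8, 0, -15, 0.8],
  [11.2, -18.4, 0, -20, 0.6],
  [14, -23, 0, -25, 0.6],
  [16.8, -27.6, 0, -30, 0.6],
  [19.6, -32.2, 0, -35, 0.6],
  [22.4, -36.8, 0, -40, 0.6],
], newtons=20)

```text
time_s: 2.1
ee_pos: [0.3887, 0.2596, 0.2317]
orientation: [0.0, 0.46, 0.888, 0.001]
ft_force: [0.5, 0.9, -0.8]
gripper_width: 0.0509
```

Run:
```python
import cv2
a=cv2.imread('pics/top0.png')[80:350,110:410]
cv2.imwrite('pics/crop0.png',cv2.resize(a,None,fx=2.2,fy=2.2,interpolation=cv2.INTER_CUBIC))
```

```text
(no output)
```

View pics/crop0.png

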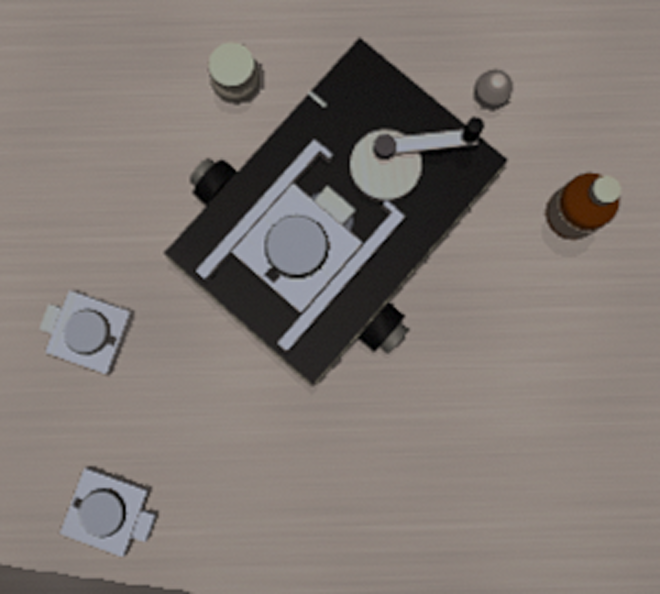

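The crop confirms the big tray between the rails at crop (297,245). Its nose faces the cam disc, and the lever runs from the pivot (385,146) to the post (473,130). The small trays at (90,332) and (107,511) are look-alikes. I'll carry on to hover over the post.

Emit:
drive_tool([
  [3, -5, 0, -5, 0.6],
  [6, -10, 0, -10, 0.6],
  [9, -15, 0, -15, 0.6],
  [12, -20, 0, -20, 0.6],
  [15, -25, 0, -25, 0.6],
  [18, -30, 0, -28, 0.6],
  [21, -35, -2, -28, 0.6],
  [22.9, -38, -5, -28, 0.6],
])

```text
time_s: 3.1
ee_pos: [0.6191, -0.1227, 0.1823]
orientation: [0.002, 0.661, 0.75, 0.001]
ft_force: [0.1, 0.1, -0.1]
gripper_width: 0.0513
```

Run:
```python
from h import *
o=r.observe();print(o['time_s'],o['ee_pos'],o['orientation'])
p,d=snap('wrist','w1.png'); print(r.camera_info('wrist'))
for t in('cam_post','cam_axis','index_line'): print(t,[(np.round(m['xyz'],3).tolist(),round(m['confidence'],2)) for m in r.mark_of('wrist',t)])
```

```text
3.1 [ 0.61909944 -0.12272815  0.18228876] [2.26701382e-03 6.60929543e-01 7.50444279e-01 6.20250611e-04]
{'K': array([[297.31863964,   0.        , 252.01913776],
       [  0.        , 297.31863964, 186.58875212],
       [  0.        ,   0.        ,   1.        ]]), 'hand_eye': array([[-1.80195202e-04,  9.57263056e-01,  2.89218619e-01,
         7.27056244e-02],
       [ 9.99999940e-01,  8.71996692e-05,  3.34425806e-04,
        -5.61565030e-04],
       [ 2.94913702e-04,  2.89218662e-01, -9.57263014e-01,
        -1.42021132e-01],
       [ 0.00000000e+00,  0.00000000e+00,  0.00000000e+00,
         1.00000000e+00]])}
cam_post [([0.617, -0.121, 0.112], 0.61)]
cam_axis [([0.606, -0.039, 0.07], 0.73)]
index_line [([0.668, 0.028, 0.042], 0.84)]
```

View pics/w1.png

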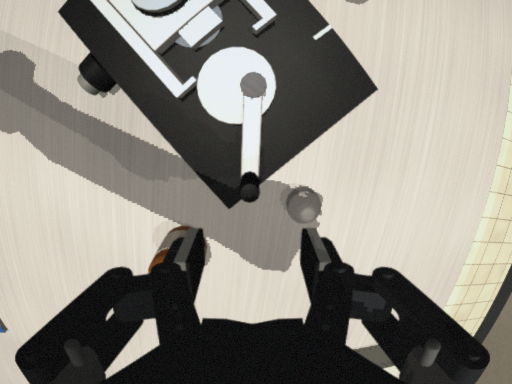

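The wrist view shows the post at (249,190), centred laterally between the open pads, with the objective at (303,205) and the bottle at (178,250) clear of it. The mark agrees with the earlier ones. I'll go down around the post and then sweep the arc.

Emit:
drive_tool([
  [0, 0, -3.3, 0, 0.6],
  [0, 0, -6.6, 0, 0.6],
  [0, 0, -9.8, 0, 0.5],
  [0, 0, -9.8, 0, 0.35],
  [0, 0, -9.8, 0, 0.35],
])

```text
time_s: 3.92
ee_pos: [0.6182, -0.1179, 0.0853]
orientation: [0.001, 0.659, 0.752, 0.001]
ft_force: [-0.6, -0.3, 0.7]
gripper_width: 0.0297
```

Emit:
drive_tool([
  [1.4, 0.3, 0, 10, 0.35],
  [2.72, 0.83, 0, 20, 0.35],
  [3.94, 1.59, 0, 30, 0.35],
  [5, 2.55, 0, 40, 0.35],
])

```text
time_s: 4.42
ee_pos: [0.6668, -0.0955, 0.0854]
orientation: [0.001, 0.361, 0.932, -0.001]
ft_force: [-1.5, -1.7, -1.4]
gripper_width: 0.0302
```

Emit:
drive_tool([
  [0.88, 1.13, 0, 10, 0.35],
  [1.55, 2.39, 0, 20, 0.35],
  [1.99, 3.75, 0, 30, 0.35],
  [2.19, 5.16, 0, 40, 0.35],
  [2.14, 6.59, 0, 50, 0.35],
  [1.84, 7.99, 0, 60, 0.35],
  [1.31, 9.32, 0, 70, 0.35],
  [0.55, 10.53, 0, 80, 0.35],
])

```text
time_s: 5.42
ee_pos: [0.6754, 0.0098, 0.0864]
orientation: [0.003, -0.323, 0.947, -0.003]
ft_force: [1.7, -2.4, -2.2]
gripper_width: 0.0298
```

Run:
```python
from h import *
o=r.observe();print(o['time_s'],o['ee_pos'],o['orientation'],o['joint_positions'])
p,d=snap('wrist','w2.png')
for t in('cam_post','cam_axis','index_line','tray_home','tray'): print(t,[(np.round(m['xyz'],3).tolist(),round(m['confidence'],2)) for m in r.mark_of('wrist',t)])
snap('side','s2.png');print([(np.round(m['xyz'],3).tolist(),round(m['confidence'],2)) for m in r.mark_of('side','cam_post')])
```

```text
5.425 [0.67541355 0.00981211 0.08640636] [ 0.00326365 -0.32263961  0.94651243 -0.00269303] [-0.1688382   0.57419842  0.12172715  1.64618798 -0.07867089  0.91836849
  2.20868191]
cam_post [([0.682, 0.003, 0.105], 0.88), ([0.678, -0.16, -0.002], 0.35)]
cam_axis [([0.608, -0.035, 0.07], 0.94), ([0.556, 0.011, -0.004], 0.17)]
index_line [([0.668, 0.028, 0.041], 0.98)]
tray_home []
tray [([0.514, 0.05, 0.038], 0.57)]
[([0.68, 0.006, 0.113], 0.96), ([0.52, 0.048, 0.042], 0.71)]
```

View pics/w2.png

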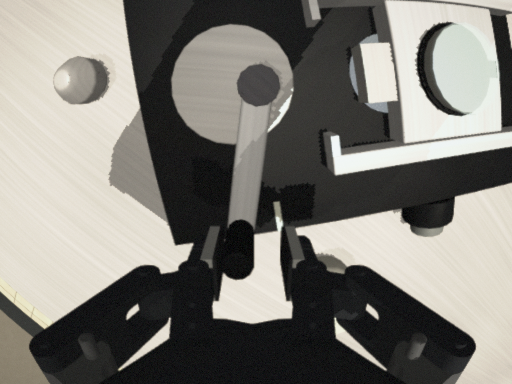

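The lever is at about 29° in world against a target of about 46.5°. The post (238,250) is riding on the following pad and the index line (278,215) is just ahead. I'll push it the remaining 18°.

Emit:
drive_tool([
  [-0.96, 1.06, 0, 10, 0.35],
  [-1.85, 1.78, 0, 18, 0.35],
  [-1.85, 1.78, 0, 18, 0.35],
])

```text
time_s: 6.2
ee_pos: [0.6538, 0.0295, 0.0834]
orientation: [0.0, -0.464, 0.886, 0.0]
ft_force: [-0.4, 0.0, -0.0]
gripper_width: 0.0297
```

Run:
```python
from h import *
o=r.observe();print(o['time_s'],o['ee_pos'],o['ft_force'])
for c in('wrist','side'):
    snap(c,c+'3.png')
    for t in('cam_post','cam_axis','index_line'): print(t,[(np.round(m['xyz'],3).tolist(),round(m['confidence'],2)) for m in r.mark_of(c,t)])
```

```text
6.2 [0.65375833 0.02947818 0.08344577] [-0.35520012  0.02083379 -0.00200685]
cam_post [([0.662, 0.024, 0.11], 0.97)]
cam_axis [([0.606, -0.04, 0.069], 0.76)]
index_line [([0.669, 0.028, 0.04], 0.6)]
cam_post [([0.664, 0.029, 0.11], 0.81)]
cam_axis [([0.614, -0.044, 0.072], 0.93), ([0.481, 0.078, 0.05], 0.42)]
index_line [([0.669, 0.027, 0.038], 0.83)]
```

View pics/wrist3.png

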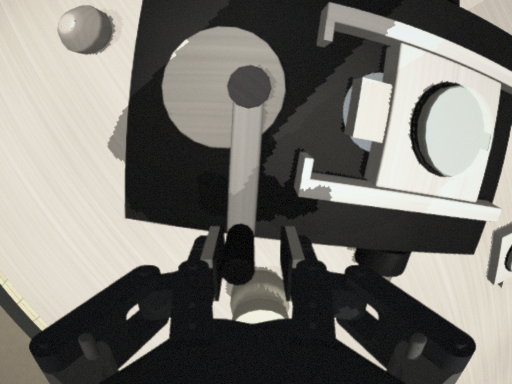

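The lever now covers the index line. The post is at about 49° in world against 46.5–47°, so q is about 0.04 rad off. I'll lift off, shut the fingers and go behind the tray.

Emit:
drive_tool([
  [0, 0, 5, 0, 0.35],
  [0, 0, 10, -5, 0.35],
  [-3, 1.2, 10, -15, 0.2],
  [-6.5, 2.6, 10, -25, 0],
  [-10, 4, 10, -35, 0],
  [-13.5, 5.4, 10, -45, 0],
  [-17, 6.8, 10, -55, 0],
  [-20.3, 8, 10, -65, 0],
])

```text
time_s: 7.6
ee_pos: [0.4495, 0.1103, 0.1834]
orientation: [-0.0, 0.086, 0.996, 0.0]
ft_force: [0.2, 0.1, 0.5]
gripper_width: -0.0
```

Emit:
drive_tool([
  [0, 0, 0, -10, 0],
  [0, 0, 0, -20, 0],
  [0, 0, 0, -30, 0],
  [0, 0, 0, -33, 0],
  [0, 0, 0, -33, 0],
])

```text
time_s: 8.22
ee_pos: [0.4508, 0.1097, 0.1833]
orientation: [-0.0, 0.363, 0.932, 0.0]
ft_force: [-0.1, -0.3, -0.2]
gripper_width: 0.0001
```

Run:
```python
from h import *
o=r.observe();print(o['time_s'],o['ee_pos'],o['orientation'],o['gripper_width'],o['ft_force'])
for c in('wrist','side','top'):
    snap(c,c+'4.png')
    for t in('cam_post','tray_rear','tray','index_line','tray_home'): print(c,t,[(np.round(m['xyz'],3).tolist(),round(m['confidence'],2)) for m in r.mark_of(c,t)])
```

```text
8.225 [0.45076201 0.10968691 0.18334537] [-2.93710895e-05  3.63040354e-01  9.31773414e-01  7.40536431e-05] 0.00014606034245930798 [-0.11667788 -0.28500236 -0.16531693]
wrist cam_post []
wrist tray_rear [([0.428, 0.236, 0.009], 0.97), ([0.482, 0.078, 0.05], 0.91)]
wrist tray [([0.441, 0.265, -0.001], 0.87)]
wrist index_line []
wrist tray_home []
side cam_post [([0.662, 0.027, 0.11], 0.86)]
side tray_rear [([0.281, 0.278, 0.015], 0.76), ([0.43, 0.234, 0.007], 0.73), ([0.48, 0.076, 0.049], 0.72)]
side tray [([0.268, 0.242, -0.0], 0.88), ([0.516, 0.052, 0.038], 0.75), ([0.444, 0.261, -0.002], 0.67)]
side index_line [([0.667, 0.025, 0.042], 0.55)]
side tray_home [([0.548, 0.023, 0.044], 0.6)]
top cam_post [([0.657, 0.027, 0.111], 0.82)]
top tray_rear [([0.486, 0.079, 0.05], 0.94), ([0.279, 0.276, 0.004], 0.56)]
top tray [([0.516, 0.051, 0.043], 0.59)]
top index_line [([0.55, 0.025, 0.039], 0.74), ([0.671, 0.03, 0.04], 0.71)]
top tray_home [([0.548, 0.021, 0.039], 0.62), ([0.608, -0.033, 0.074], 0.46)]
```

View pics/wrist4.png

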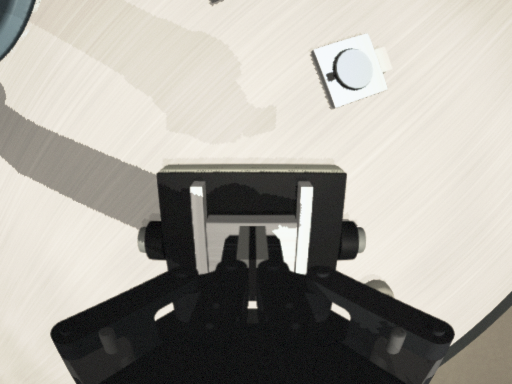

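The closed fingers are centred between the rails at (252,245) and square to the tray's rear, and the marks agree at about (0.483, 0.078). I'll go down behind the tray and push.

Emit:
drive_tool([
  [0, 0, -5, 0, 0],
  [0, 0, -10, 0, 0],
  [0, 0, -13.2, 0, 0],
  [0, 0, -13.2, 0, 0],
  [0.73, -0.68, -13.2, 0, 0],
  [1.46, -1.36, -13.2, 0, 0],
  [2.05, -1.9, -13.2, 0, 0],
  [2.05, -1.9, -13.2, 0, 0],
])

```text
time_s: 10.12
ee_pos: [0.4728, 0.0899, 0.0521]
orientation: [0.001, 0.364, 0.931, 0.001]
ft_force: [0.0, 0.3, 0.8]
gripper_width: 0.0002
```

Emit:
drive_tool([
  [0.51, -0.48, 0, 0, 0],
  [1.02, -0.95, 0, 0, 0],
  [1.53, -1.43, 0, 0, 0],
  [2.04, -1.9, 0, 0, 0],
  [2.41, -2.24, 0, 0, 0],
  [2.41, -2.24, 0, 0, 0],
])

```text
time_s: 10.88
ee_pos: [0.4963, 0.0672, 0.0512]
orientation: [0.001, 0.364, 0.932, -0.0]
ft_force: [0.2, 0.6, -0.5]
gripper_width: 0.0003
```

Emit:
drive_tool([
  [0.22, -0.2, 0, 0, 0],
  [0.44, -0.41, 0, 0, 0],
  [0.58, -0.54, 0, 0, 0],
])

```text
time_s: 11.25
ee_pos: [0.5013, 0.0627, 0.0512]
orientation: [-0.0, 0.363, 0.932, -0.0]
ft_force: [-1.0, 1.1, 0.8]
gripper_width: -0.0003
```

Run:
```python
from h import *
for c in('side','top'):
    snap(c,c+'5.png')
    for t in('tray_rear','tray','cam_post'): print(c,t,[(np.round(m['xyz'],3).tolist(),round(m['confidence'],2)) for m in r.mark_of(c,t)])
a=cv2.imread('pics/side5.png')[160:270,200:380]
cv2.imwrite('pics/s5c.png',cv2.resize(a,None,fx=4.3,fy=4.3,interpolation=cv2.INTER_CUBIC))
```

```text
side tray_rear [([0.279, 0.275, 0.012], 0.96), ([0.508, 0.049, 0.052], 0.84), ([0.429, 0.233, 0.007], 0.62)]
side tray [([0.266, 0.242, -0.001], 0.96), ([0.546, 0.024, 0.042], 0.83), ([0.443, 0.261, -0.002], 0.77)]
side cam_post [([0.658, 0.032, 0.111], 0.91), ([0.546, -0.23, -0.001], 0.5), ([0.68, -0.152, 0.005], 0.37)]
top tray_rear [([0.434, 0.236, 0.007], 0.74), ([0.275, 0.281, 0.005], 0.62)]
top tray [([0.542, 0.024, 0.041], 0.86), ([0.266, 0.249, 0.002], 0.81), ([0.609, -0.037, 0.075], 0.67), ([0.439, 0.262, -0.001], 0.64)]
top cam_post [([0.659, 0.027, 0.112], 0.6)]
```

View pics/s5c.png

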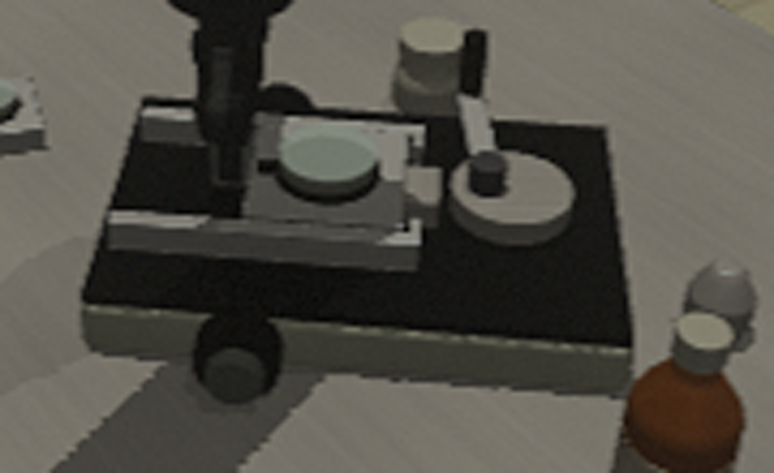

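The tray is nearly home, with the nose at (425,190) a little short of the low cam side at (452,195) and the slab's front close to the stops. I'll advance in 1 mm steps and watch for the force to rise.

Emit:
drive_tool([
  [0.07, -0.07, 0, 0, 0],
  [0.15, -0.14, 0, 0, 0],
  [0.22, -0.2, 0, 0, 0],
])

```text
time_s: 12.02
ee_pos: [0.5031, 0.0613, 0.0513]
orientation: [-0.0, 0.363, 0.932, 0.0]
ft_force: [-2.1, 2.2, 1.7]
gripper_width: -0.0004
```

Emit:
drive_tool([
  [0.07, -0.07, 0, 0, 0],
  [0.15, -0.14, 0, 0, 0],
])

```text
time_s: 12.28
ee_pos: [0.5046, 0.0598, 0.0512]
orientation: [-0.0, 0.363, 0.932, 0.0]
ft_force: [-3.7, 2.6, 4.3]
gripper_width: -0.0002
```

Emit:
drive_tool([
  [0.07, -0.07, 0, 0, 0],
  [0.15, -0.14, 0, 0, 0],
])

```text
time_s: 12.52
ee_pos: [0.5047, 0.0597, 0.0512]
orientation: [-0.002, 0.363, 0.932, 0.0]
ft_force: [-6.4, 5.6, 5.8]
gripper_width: 0.0001
```

The force rose from 3 to 8.5 N while the TCP stopped at stage x ≈ -71 mm, which puts the rear face at about -61 mm against -62 nominal. That is contact with the stops. I'll back off and check.

Emit:
drive_tool([
  [-0.5, 0.47, 0, 0, 0],
  [-1.5, 1.4, 0, 0, 0],
  [-2.9, 2.7, 0, 0, 0],
  [-3.6, 3.4, 3, 0, 0],
  [-4.5, 4.2, 8, 0, 0],
  [-8, 7.5, 13, 0, 0],
  [-11, 10, 14, 0, 0],
  [-11, 10, 14, 0, 0],
])

```text
time_s: 13.52
ee_pos: [0.3951, 0.1608, 0.1927]
orientation: [0.001, 0.36, 0.933, 0.002]
ft_force: [0.4, 0.6, -0.3]
gripper_width: 0.0001
```

Run:
```python
from h import *
o=r.observe();print(o['time_s'],o['ee_pos'],o['ft_force'])
ims=[]
for c,(y,x) in(('side',(160,200)),('top',(90,180))):
    p,d=snap(c,c+'6.png')
    for t in('tray_rear','tray','cam_post','cam_axis','index_line','bottle','pot','objective'): print(c,t,[(np.round(m['xyz'],3).tolist(),round(m['confidence'],2)) for m in r.mark_of(c,t)][:3])
    h=130; ims.append(cv2.resize(p[y:y+h,x:x+180,::-1],None,fx=2.3*(1),fy=2.3,interpolation=cv2.INTER_CUBIC))
ims=[cv2.resize(i,(620,299)) if 0 else i for i in ims]
cv2.imwrite('pics/f.png',cv2.resize(np.vstack(ims)[:, :],(560,600)) if 0 else np.vstack(ims))
```

```text
13.525 [0.39509327 0.16079791 0.19268949] [ 0.41473963  0.62733788 -0.26616013]
side tray_rear [([0.429, 0.234, 0.009], 0.76), ([0.511, 0.047, 0.053], 0.64), ([0.283, 0.281, 0.013], 0.61)]
side tray [([0.549, 0.021, 0.04], 0.97), ([0.444, 0.26, -0.004], 0.72), ([0.266, 0.244, -0.001], 0.64)]
side cam_post [([0.66, 0.032, 0.109], 0.86)]
side cam_axis [([0.61, -0.039, 0.072], 0.75)]
side index_line [([0.669, 0.028, 0.04], 0.69)]
side bottle [([0.548, -0.231, -0.003], 0.92), ([0.55, 0.02, 0.039], 0.25)]
side pot [([0.706, 0.111, -0.0], 0.61), ([0.508, 0.047, 0.053], 0.25)]
side objective [([0.68, -0.153, 0.004], 0.57)]
top tray_rear [([0.515, 0.05, 0.05], 0.95)]
top tray [([0.548, 0.022, 0.043], 0.94)]
top cam_post [([0.657, 0.029, 0.11], 0.73)]
top cam_axis [([0.608, -0.036, 0.074], 0.67)]
top index_line [([0.668, 0.027, 0.039], 0.73)]
top bottle [([0.546, -0.229, 0.003], 0.83)]
top pot [([0.7, 0.114, -0.004], 0.93), ([0.677, -0.151, 0.001], 0.66)]
top objective [([0.68, -0.154, -0.0], 0.67)]
```

View pics/f.png

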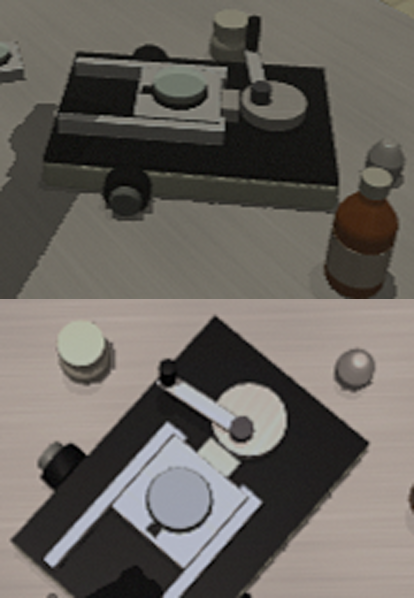

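The tray marks match home and the bystanders have not moved. The lever looks slightly past 0, so I'll check its angle with depth before handing in.

Run:
```python
from h import *
for c in('top','side'):
    p,d=r.snapshot(c); I=r.camera_info(c);K=I['K'];v,u=np.nonzero(d>0);z=d[v,u]
    P=np.c_[(u-K[0,2])/K[0,0]*z,-(v-K[1,2])/K[1,1]*z,-z,np.ones(len(z))]@np.linalg.inv(I['world_to_cam']).T
    P=P[:,:3]
    def ang(Q): 
        l=cv2.fitLine(Q[:,:2].astype(np.float32),cv2.DIST_HUBER,0,.01,.01).ravel(); return np.degrees(np.arctan(l[1]/l[0])),len(Q)
    rr=np.hypot(P[:,0]-.608,P[:,1]+.037)
    L=P[(rr>.018)&(rr<.072)&(abs(P[:,2]-.071)<.004)&(P[:,1]>-.04)&(P[:,0]>.6)]
    print(c,'lever',ang(L))
    R=P[np.hypot(P[:,0]-.557,P[:,1]-.011)<.2]; R=R[abs(R[:,2]-.04)<.004]
    (cx,cy),s,a=cv2.minAreaRect((R[:,:2]*1000).astype(np.float32)); print('deck',cx,cy,s,a)
```

```text
top lever (np.float32(54.377396), 188)
deck 587.8912353515625 24.345733642578125 (284.0742492675781, 350.9443054199219) 54.42148208618164
side lever (np.float32(55.037598), 76)
deck 585.6471557617188 19.556900024414062 (278.354736328125, 344.32916259765625) 54.220279693603516
```

The lever is at 54.5° against 47°, so q ≈ -0.13 rad, well inside ±0.3. The hand is clear, so I'm handing in.

```bash
python3 -c "
from workcell import r
print(r.job_done())"
```

```text
the job is handed in; nothing more can be done
None
```

I turned the cam lever round by way of the front to its low point, pushed the dish tray home with the closed fingertips, backed the hand clear and handed the job in. The hand-in gives no verdict.

- **Tray:** It came up against the end stops at about 8.5 N, with the fingers no longer advancing. Its position read about (0.548, 0.022), and the home point reads (0.547, 0.021).
- **Cam lever:** The last depth check put it at about -0.13 rad, slightly past the index line but inside the ±0.3 limit. The check just before I lifted off read about -0.04 rad, so the pads probably dragged the lever a little as the hand came away. I did not correct it.
- **Bystanders and hand:** The bottle, pot and objective read the same positions as at the start, within about 4 mm. The force on the hand was about zero, and I finished about 14 s into the 54 s allowed.
- **Check that failed:** The deck outline I tried to fit from depth came out the wrong size, so I ignored it. The stage's angle therefore comes from the position marks only.

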